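# Sort two pole grips by trying them on the pole gauge

## Task

Two loose end grips for extension poles have come back to the shop counter unmarked. Slide each in turn, gently, down over the nose of the upright pole gauge to see whether it fits: a grip that goes right down to the steel plate belongs in the open-fronted grey stock bin, one that stops at the nose belongs in the shallow cardboard carton, each left standing upright on the floor of its box. Put the first grip away before you try the second, do not force a grip that stops, and leave the other goods on the counter where they are.

Things in the scene. Friction and masses are not known exactly. Their poses are not given: they have to be found in the camera images.
- grip_a: pole end grip, hard black plastic, 115 mm tall: tube 46 mm in diameter, flat closed top, collar 56 mm in diameter and 10 mm high round its open lower end; 0.08 to 0.17 kg. Starts upright, collar down. Origin: centre of its underside, z up the tube. Its bore, 105 mm deep, opens downwards: 38 mm (fits) or 29 mm (too tight). One grip has each; outside they are alike, only the gauge tells.
- grip_b: pole end grip, hard black plastic, 115 mm tall: tube 46 mm in diameter, flat closed top, collar 56 mm in diameter and 10 mm high round its open lower end; 0.08 to 0.17 kg. Starts upright, collar down. Origin: centre of its underside, z up the tube. Its bore, 105 mm deep, opens downwards: 38 mm (fits) or 29 mm (too tight), not the same as grip_a.
- gauge: pole gauge, fixed: steel plate 110 x 110 x 10 mm with an upright aluminium pole, 34 mm in diameter, in its middle; the top 11 mm is a grey nose tapering to 18 mm. Origin: centre of the plate's underside, z up. Tip 75 mm above the plate. A fitting grip slides freely down until it rests on the plate; a tight one stops with its lower end about 7 mm below the tip.
- gauge_plate (a point): on the gauge: centre of the plate's upper face, on the pole's axis, 10 mm above the counter; z up
- gauge_tip (a point): on the gauge: centre of the pole's tip, 85 mm above the counter; z up
- stock_bin: open-fronted picking bin of grey plastic, fixed, 220 mm along its x, 160 mm along its y: walls 4 mm, 70 mm high at the back (+x) and rear sides, 35 mm high at the front (-x, towards the robot); floor 4 mm thick. Empty. Origin: centre of its underside. Stands on one side of the counter, the carton on the other.
- carton: shallow open carton of brown cardboard, fixed, 210 mm along its x, 160 mm along its y, 55 mm high, walls and floor 4 mm, its flaps folded down outside (they stand out up to 11 mm). Empty. Origin: centre of its underside.
- wax_tin: flat steel wax tin, 80 mm in diameter, 32 mm high, lying between the two grips; leave alone. Origin: centre of its underside.
- polish_tin: flat tin, 72 mm in diameter, 28 mm high, beyond the gauge to the left; leave alone. Origin: centre of its underside.
- varnish_tin: tin, 84 mm in diameter, 105 mm high, beyond the gauge to the right; leave alone. Origin: centre of its underside.
- oil_bottle: amber bottle, 68 mm in diameter, 190 mm high, well beyond the gauge; leave alone. Origin: centre of its underside.
- filler_jar: white jar, 84 mm in diameter, 85 mm high, well beyond the gauge; leave alone. Origin: centre of its underside.
- brush: paint brush about 200 mm long lying near the robot on the left; leave alone. Origin: centre of its underside, x along it.
- scraper: scraper about 190 mm long, up to 60 mm wide, lying near the robot on the right; leave alone. Origin: near its middle, on its underside, x along it towards the blade.
Not all that is in view belongs to the job. Leave any pink or yellow look-alike of the grip_a alone.

How it is judged (in metres and radians):
On the way, in this order (a step that is already met when the one before it is completed fails the run):
1. one grip has been tried on the gauge: the fitting grip is down on the steel plate (within 5 mm), or the tight grip is over the nose, at least 2 mm down and pressing on it (over 1 N) (((horizontal distance between grip_a and gauge_plate below 0.005 m and z of grip_a in the frame of gauge_plate below 0.005 m and angle between grip_a's own z axis and vertical below 0.1 rad) or (horizontal distance between grip_b and gauge_tip below 0.006 m and z of grip_b in the frame of gauge_tip below -0.002 m and angle between grip_b's own z axis and vertical below 0.15 rad and contact force between grip_b and gauge above 1 N))), for 0.15 s.
2. with the first grip standing in its proper box (fitting: stock bin, tight: carton), the other has been tried on the gauge in the same way ((((horizontal distance between grip_a and gauge_plate below 0.005 m and z of grip_a in the frame of gauge_plate below 0.005 m and angle between grip_a's own z axis and vertical below 0.1 rad) and x of grip_b in the frame of carton between -0.09 and 0.09 m and y of grip_b in the frame of carton between -0.06 and 0.06 m and z of grip_b in the frame of carton below 0.014 m and angle between grip_b's own z axis and vertical below 0.12 rad) or ((horizontal distance between grip_b and gauge_tip below 0.006 m and z of grip_b in the frame of gauge_tip below -0.002 m and angle between grip_b's own z axis and vertical below 0.15 rad and contact force between grip_b and gauge above 1 N) and x of grip_a in the frame of stock_bin between -0.09 and 0.09 m and y of grip_a in the frame of stock_bin between -0.06 and 0.06 m and z of grip_a in the frame of stock_bin below 0.014 m and angle between grip_a's own z axis and vertical below 0.12 rad))), for 0.15 s.
At the end, for the whole second after the job is handed in: The grip that fits the gauge stands upright (within 7 degrees) on the floor of the grey stock bin, the one that stops at the nose stands upright (within 7 degrees) on the floor of the cardboard carton, both released and at rest (x of grip_a in the frame of stock_bin between -0.09 and 0.09 m and y of grip_a in the frame of stock_bin between -0.06 and 0.06 m and z of grip_a in the frame of stock_bin below 0.014 m and angle between each of grip_a, grip_b's own z axis and vertical below 0.12 rad and x of grip_b in the frame of carton between -0.09 and 0.09 m and y of grip_b in the frame of carton between -0.06 and 0.06 m and z of grip_b in the frame of carton below 0.014 m and linear speed of each of grip_a, grip_b below 0.02 m/s); the robot touches nothing.
It fails at once if a grip is forced on the gauge (over 50 N) (contact force between any of grip_a, grip_b and gauge above 50 N).
It fails at once if one of the other goods on the counter is moved by more than 25 mm (distance of any of wax_tin, polish_tin, varnish_tin, oil_bottle, filler_jar, brush, scraper from where it was at the start of the episode above 0.025 m).
It also fails if it takes over 72 s, if anything falls off the work surface, if the arm or the gripper's body presses on something with over 40 N, if the wrist force passes 120 N, or if a joint passes its speed limit or range.

## Robot

A 6-joint arm with a two-finger parallel gripper is mounted at the origin on the work surface. World frame = base frame: x ahead of the robot, y to its left, z up, the work surface at z = 0. Lengths are in m, angles in degrees, forces in N, time in s.
With the tool pointing down it reaches from about 0.375 to 0.9 m from the base axis. Payload 3.1 kg.
Tool frame: the origin (TCP) lies between the finger pads; the fingertips stand 22 mm ahead of it and the grasp point (between the pads) lies 3 mm ahead of it (bot.tip_extent is the distance from the TCP to the fingertips, in m); y points along the fingers, z is the direction in which the jaws open and shut, and the axes are right-handed (so a half turn about y gives the same grasp; the last joint's range is limited). The gripper opens to 87 mm and grips with 3 to 60 N. Pads are 19 mm wide; open, the fingers measure 117 mm over their backs; the gripper's body (75 mm by 190 mm) begins 51 mm behind the grasp point.
Start: joints at [-76.977, 30.224, 82.088, -0, 67.689, -10.227], TCP at [0.247, -0.574, 0.245] pointing down, gripper open.
Joint ranges: [-176.69, 176.69], [-43.24, 126.21], [12.49, 139.97], [-82, 262], [0, 151.66], [-163.58, 163.58]. Speed limits (degrees/s): [159.86, 159.86, 180, 180, 180, 180].

## Interface

Orientations are given as a 3x3 rotation matrix whose columns are the frame's x, y, z axes.
In Python, from rig import bot, eyes, models gives the robot as it stands. The module is installed in compiled form; this text tells all that it offers.
- The arm moves only by the tool arm_command, never from a script. Its arguments are lists of equal length, an entry for each row: "translation": the shift along the tool's x, y, z each as a share of 0.08 m, from -1 to 1, a list of three; "rotation": the turn, a rotation vector about the tool's x, y, z each as a share of 60 degrees, from -1 to 1, a list of three; "grip": the closure, from -1 (fully open) to 1 (shut), so that 0 is half open. In form: {"translation": [[x, y, z], ...], "rotation": [[rx, ry, rz], ...], "grip": [grip, ...]}. A call has 1 to 5 rows; each row is the pose to reach, as a shift and turn from the pose commanded when the call began, along the tool's axes at that moment; what a row does not reach only later rows make up. A row lasts 1/10 s, in which the tool goes at most 50 mm and 8.59 degrees, less where a joint would pass 70% of its speed; a pose out of reach is approached as far as the arm can. A call with a number of a shift or a turn outside -1 to 1 is refused whole. A call with a gripper value outside its range is refused whole. The fingers move at their own pace and stop on an object; the grip force is fixed at half the most. Time passes only in rows, so rows that repeat a pose let the fingers close. It gives the time, the measured TCP pose, the force and the opening at its end, in the units of the state.
- bot.read_state(): the state, without advancing time (a new reading comes with each control period).
- eyes.capture(name): name is "scene" or "top" or "wrist"; returns a dict with "image" (400x640x3 uint8, blue, green, red), "mtx" (3x3 intrinsics, pixels), "dist_coeffs" ([k1, k2, p1, p2, k3] as OpenCV has them; the pictures are not rectified), "rvec" (rotation vector, rad) and "tvec" (3), from world to camera coordinates, as OpenCV has them; the wrist camera has in their place "hand_eye" (4x4, takes a point from camera to tool coordinates, whose origin is the TCP and whose axes are the tool frame's). Camera axes: x right, y down, z forward; pixel columns grow to the right and rows downward; lengths in m; the calibration is good to about 2 mm. A picture is of the moment at which its call begins: read the wrist's pose just before it. There is no depth.
- bot.hand_in(): hands the job in, once; it reports no verdict.
Trained networks look in the newest picture that a camera, given by its name, has taken for a name from the list of things; names that differ only in an ending like _2 or _b are one class to them, and where a whole thing is asked for, a point or a joint stands for the part that bears it (a point fixed in the world has none). Each returns a list of dicts, best first, with "conf" (0 to 1); they miss things now and then, are a little off and sometimes report something else, mostly with a low value. They report only what shows in the picture. A call takes as long as a camera call. They do not tell look-alikes from the thing itself.
- models.recognise(camera, thing): "extent" ([left, top, right, bottom] as shares, 0 to 1, of the picture: columns of its width, rows of its height, round what is visible of it).
- models.spot_point(camera, thing): "point" ([column, row] as shares, 0 to 1, of the picture: columns of its width, rows of its height: a listed point, or the origin of a listed thing).
The state is a dict: "time_s": time; "joint_positions": joint angles; "qvel": joint speeds; "tau": joint torques, N m; "position": TCP position; "tcp_rot": TCP orientation; "force": force on the tool from outside, world axes, zero at the start; "moment": the same for the moment, N m; "opening": opening from 0.0 (shut) to 1.0 (fully open).
Only numpy, scipy, OpenCV 4.12 (cv2) and the standard library are available. Lean on these libraries where they do the work, as an engineer would, in place of code of your own. Each camera call takes 0.05 s, during which the arm holds its last target. There are 200 camera calls.

## Working session

There is one attempt and no reset: what is moved stays moved. The work goes in short steps, Python scripts to look and compute and a tool call to move; the robot and the scene stay as the last step left them, time stands still between calls to the robot, and variables do not carry over. Pictures are saved under pics/ and viewed, about 8 in all and at most 12, crops included, and the job is handed in when it is done.

Besides the shell and the picture viewer there is one more tool, called after ">>>" in YAML: its name, and indented under it one key for each argument. arm_command: Moves the arm, as the interface text tells. Shift numbers are shares of 0.08 m and turn numbers shares of 60 degrees, none past 1 either way. Its arguments: {"type":"object","properties":{"translation":{"type":"array"},"rotation":{"type":"array"},"grip":{"type":"array"}},"required":["translation","rotation","grip"]}

```bash
mkdir -p pics; ls; cat > h.py <<'E'
import numpy as np, cv2
from rig import bot, eyes, models
def cap(n,save=None):
    c=eyes.capture(n)
    if save: cv2.imwrite('pics/'+save,c['image'])
    return c
def ray(c,uv,st=None):
    p=cv2.undistortPoints(np.array([[uv]],float),np.array(c['mtx']),np.array(c['dist_coeffs']))[0,0]
    d=np.array([p[0],p[1],1.])
    if 'hand_eye' in c:
        H=np.array(c['hand_eye']);R=np.array(st['tcp_rot']);o=R@H[:3,3]+np.array(st['position']);return o,R@H[:3,:3]@d
    R=cv2.Rodrigues(np.array(c['rvec'],float))[0];t=np.array(c['tvec'],float).ravel()
    return -R.T@t,R.T@d
def onz(c,uv,z,st=None):
    o,d=ray(c,uv,st);return o+d*(z-o[2])/d[2]
E
cat > a.py <<'E'
from h import *
st=bot.read_state();print(st['time_s'],st['position'],np.round(st['tcp_rot'],3).tolist(),st['opening'],st['force'])
for n in ['top','scene']:
    c=cap(n,n+'0.png')
    for t in ['grip_a','gauge','gauge_tip','gauge_plate','stock_bin','carton','wax_tin']:
        z={'gauge_tip':.085,'gauge_plate':.01}.get(t,0)
        for r in models.spot_point(n,t)[:4]:
            uv=np.array(r['point'])*[640,400];print(n,t,round(r['conf'],2),uv.round(),onz(c,uv,z).round(3))
E
python3 a.py; python3 -c "
import cv2,numpy as np
a=cv2.imread('pics/top0.png');cv2.imwrite('pics/t.png',a)"
```

```text
pics
0.0 [ 0.24661039 -0.57356584  0.2435907 ] [[-0.919, -0.0, 0.395], [-0.395, 0.002, -0.919], [-0.0, -1.0, -0.002]] 0.9979750289934913 [ 0.31014933 -0.41931019 -1.03440423]
top grip_a 0.93 [228. 288.] [0.322 0.298 0.   ]
top grip_a 0.76 [369. 239.] [ 0.453 -0.113  0.   ]
top grip_a 0.75 [298. 279.] [0.343 0.096 0.   ]
top grip_a 0.67 [193. 294.] [0.305 0.401 0.   ]
top gauge 0.57 [350. 196.] [ 0.579 -0.062  0.   ]
top gauge 0.46 [436. 204.] [ 0.549 -0.312  0.   ]
top gauge 0.36 [354. 190.] [ 0.596 -0.072  0.   ]
top gauge_tip 0.6 [355. 191.] [ 0.585 -0.069  0.085]
top gauge_plate 0.72 [355. 188.] [ 0.6   -0.074  0.01 ]
top stock_bin 0.61 [438. 200.] [ 0.559 -0.321  0.   ]
top carton 0.79 [220. 212.] [0.54  0.319 0.   ]
top carton 0.33 [341. 119.] [ 0.808 -0.041  0.   ]
top wax_tin 0.85 [332. 244.] [ 0.439 -0.004  0.   ]
scene grip_a 0.81 [372. 211.] [0.463 0.114 0.   ]
scene grip_a 0.72 [398. 194.] [0.364 0.116 0.   ]
scene grip_a 0.69 [481. 255.] [0.316 0.398 0.   ]
scene grip_a 0.66 [244. 236.] [ 0.801 -0.036  0.   ]
scene gauge 0.96 [301. 189.] [ 0.583 -0.071  0.   ]
scene gauge_tip 0.75 [263. 261.] [0.815 0.096 0.085]
scene gauge_tip 0.58 [299. 176.] [ 0.593 -0.059  0.085]
scene gauge_plate 0.82 [298. 192.] [ 0.6   -0.059  0.01 ]
scene stock_bin 0.89 [265. 137.] [ 0.558 -0.302  0.   ]
scene stock_bin 0.63 [231. 191.] [ 0.752 -0.188  0.   ]
scene carton 0.91 [404. 281.] [0.536 0.329 0.   ]
scene wax_tin 0.87 [348. 183.] [ 0.457 -0.004  0.   ]
```

View pics/top0.png

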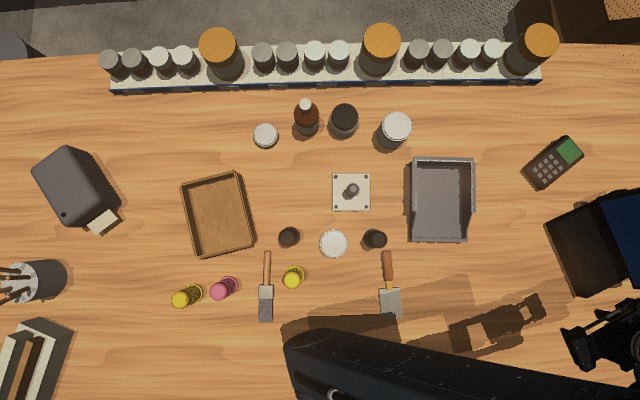

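View pics/scene0.png

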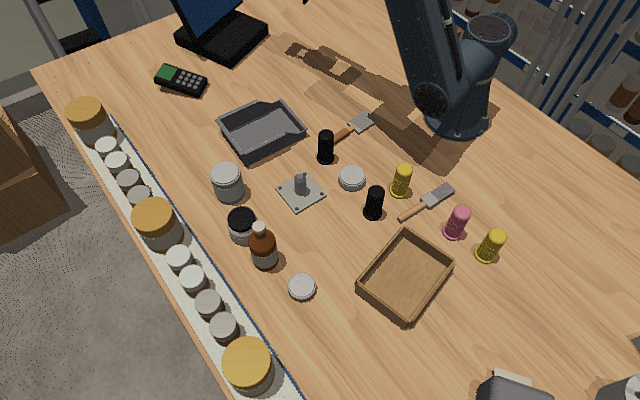

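The black grips are at top (288,238) and (375,239), and at scene (374,203) and (326,147). These could be mistaken for them:
- yellow look-alikes at top (293,277) and (187,296)
- a pink one at top (224,288)
- a black-lidded jar at top (344,120)

I choose the two black tubes beside the white wax tin at (333,243). Next I'll check them in a crop and fit their positions.

```bash
cat > fit.py <<'E'
from h import *
from scipy.optimize import least_squares
a=np.linspace(0,2*np.pi,48)
def cyl(r,z0): return np.c_[r*np.cos(a),r*np.sin(a),0*a+z0]
M=np.vstack([cyl(.028,0),cyl(.028,.01),cyl(.023,.01),cyl(.023,.115)])
C={n:cap(n) for n in('top','scene')}
seeds={'L':{'top':(288,238),'scene':(374,203)},'R':{'top':(375,239),'scene':(326,147)}}
for k,s in seeds.items():
    obs={}
    for n,(u,v) in s.items():
        g=C[n]['image'].max(2);m=np.zeros_like(g);w=26;m[v-w:v+w,u-w:u+w]=(g[v-w:v+w,u-w:u+w]<62)
        nl,lab,stt,cen=cv2.connectedComponentsWithStats(m);j=1+np.argmax(stt[1:,4]);x,y,ww,hh,ar=stt[j];obs[n]=np.array([x-.5,y-.5,x+ww-.5,y+hh-.5]);print(k,n,obs[n],ar)
    def f(p,ns=('top','scene')):
        r=[]
        for n in ns:
            c=C[n];q=cv2.projectPoints(M+[p[0],p[1],0],np.array(c['rvec'],float),np.array(c['tvec'],float),np.array(c['mtx']),np.array(c['dist_coeffs']))[0][:,0]
            r.append(np.r_[q.min(0),q.max(0)]-obs[n])
        return np.concatenate(r)
    for ns in (('top','scene'),('top',),('scene',)):
        o=least_squares(f,[.45,0],args=(ns,),loss='soft_l1');print(k,ns,o.x.round(4),f(o.x,ns).round(1))
t=C['top']['image'][215:300,260:410];s=C['scene']['image'][120:225,290:440]
cv2.imwrite('pics/crop1.png',np.hstack([cv2.resize(t,(400,280)),cv2.resize(s,(400,280))]))
E
python3 fit.py
```

```text
L top [278.5 227.5 292.5 236.5] 24
L scene [362.5 185.5 384.5 220.5] 569
L ('top', 'scene') [0.4696 0.1203] [-2.4 -2.2  5.9  8.3 -0.5 -1.4  0.4  1.4]
L ('top',) [0.4804 0.1188] [-1.9 -6.   6.3  4.5]
L ('scene',) [0.4693 0.1202] [-0.5 -1.4  0.4  1.4]
R top [363.5 229.5 386.5 245.5] 114
R scene [316.5 129.5 333.5 164.5] 521
R ('top', 'scene') [ 0.4559 -0.1202] [-1.3 -1.7  0.5  2.  -0.8 -1.9  0.3  0.8]
R ('top',) [ 0.4574 -0.1212] [-1.  -2.2  0.8  1.4]
R ('scene',) [ 0.4566 -0.1182] [-0.5 -1.4  0.5  1.3]
```

View pics/crop1.png

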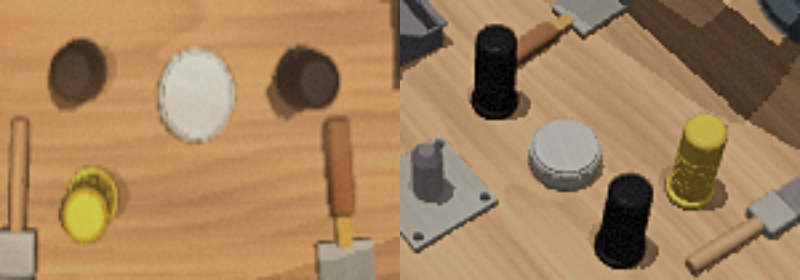

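The crop shows two plain black collared tubes either side of the wax tin: left one at crop (78,72)/(627,220), right one at (308,78)/(495,72). The tube at (85,212)/(697,160) is the yellow look-alike. I'll start with the right-hand one, at about (0.456, -0.119).

>>> arm_command:
  translation:
    - [-0.45,0,-0.45]
    - [-0.894,0,-0.909]
    - [-0.894,0,-0.909]
    - [-0.894,0,-0.909]
  rotation:
    - [0,0.13,0]
    - [0,0.26,0]
    - [0,0.388,0]
    - [0,0.388,0]
  grip: [-1,-1,-1,-1]

```text
time_s: 1.3
position: [0.2844, -0.4779, 0.2449]
tcp_rot: [[-1.0, 0.0, 0.002], [-0.002, -0.0, -1.0], [-0.0, -1.0, 0.0]]
force: [-0.5, -0.4, -0.5]
opening: 1.003
```

>>> arm_command:
  translation:
    - [-0.43,0,-0.9]
    - [-0.43,0,-0.9]
  rotation:
    - [0,0,0]
    - [0,0,0]
  grip: [-1,-1]

```text
time_s: 1.5
position: [0.3184, -0.4066, 0.2446]
tcp_rot: [[-1.0, 0.0, 0.001], [-0.001, 0.0, -1.0], [-0.0, -1.0, -0.0]]
force: [0.3, 0.5, -0.1]
opening: 1.001
```

>>> arm_command:
  translation:
    - [-0.43,0,-0.9]
    - [-0.43,0,-0.9]
  rotation:
    - [0,0,0]
    - [0,0,0]
  grip: [-1,-1]

```text
time_s: 1.7
position: [0.3532, -0.3338, 0.2446]
tcp_rot: [[-1.0, 0.0, 0.002], [-0.002, 0.0, -1.0], [-0.0, -1.0, -0.0]]
force: [0.5, -0.5, -0.2]
opening: 1.002
```

>>> arm_command:
  translation:
    - [-0.43,0,-0.9]
    - [-0.43,0,-0.9]
  rotation:
    - [0,0,0]
    - [0,0,0]
  grip: [-1,-1]

```text
time_s: 1.9
position: [0.388, -0.262, 0.2448]
tcp_rot: [[-1.0, 0.001, 0.003], [-0.003, 0.0, -1.0], [-0.001, -1.0, -0.0]]
force: [1.2, 0.3, 0.4]
opening: 1.0
```

>>> arm_command:
  translation:
    - [-0.43,0,-0.9]
    - [-0.43,0,-0.9]
    - [-0.43,0,-0.9]
  rotation:
    - [0,0,0]
    - [0,0,0]
    - [0,0,0]
  grip: [-1,-1,-1]

```text
time_s: 2.2
position: [0.4228, -0.1893, 0.2448]
tcp_rot: [[-1.0, 0.001, 0.006], [-0.006, 0.0, -1.0], [-0.001, -1.0, -0.0]]
force: [0.3, -1.2, 0.2]
opening: 1.002
```

```bash
cat > w.py <<'E'
from h import *
import sys
st=bot.read_state();c=cap('wrist',sys.argv[1]);print(st['time_s'],np.round(st['position'],4),np.round(st['joint_positions'],1),'heye',np.round(c['hand_eye'],3).tolist())
for t,z in [('grip_a',0),('gauge_tip',.085),('gauge_plate',.01)]:
    for r in models.spot_point('wrist',t)[:3]:
        uv=np.array(r['point'])*[640,400];print(t,round(r['conf'],2),uv.round(),onz(c,uv,z,st).round(4))
E
python3 w.py w1.png
```

```text
2.2 [ 0.4228 -0.1893  0.2448] [-38.   17.8 104.5   0.   57.6  51.6] heye [[-0.001, 0.954, 0.299, -0.083], [-0.0, -0.299, 0.954, -0.139], [1.0, 0.0, 0.0, 0.001], [0.0, 0.0, 0.0, 1.0]]
grip_a 0.8 [258. 139.] [ 0.4519 -0.1225  0.    ]
grip_a 0.66 [ 77. 218.] [0.3549 0.1101 0.    ]
grip_a 0.58 [ 51. 126.] [0.4685 0.1199 0.    ]
gauge_plate 0.69 [157. 149.] [ 0.442  -0.0103  0.01  ]
gauge_plate 0.64 [193.   2.] [ 0.5914 -0.0636  0.01  ]
```

View pics/w1.png

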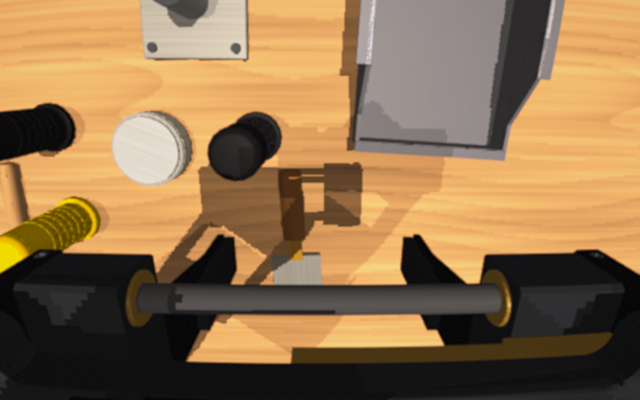

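The wrist view shows the right-hand black grip at (232,152) on top, collar at (262,132). The gauge plate is at the top edge (195,30), the bin at upper right, and nothing stands in the fingers' way.

>>> arm_command:
  translation:
    - [-0.41,0,-0.86]
    - [-0.41,0,-0.86]
    - [-0.41,0,-0.86]
  rotation:
    - [0,0,0]
    - [0,0,0]
    - [0,0,0]
  grip: [-1,-1,-1]

```text
time_s: 2.7
position: [0.455, -0.122, 0.2445]
tcp_rot: [[-1.0, 0.0, 0.001], [-0.001, 0.0, -1.0], [-0.0, -1.0, -0.0]]
force: [0.3, 0.4, -0.2]
opening: 0.995
```

>>> arm_command:
  translation:
    - [0,0.4,0]
    - [0,0.8,0]
    - [0,0.8,0]
  rotation:
    - [0,0,0]
    - [0,0,0]
    - [0,0,0]
  grip: [-1,-1,-1]

```text
time_s: 3.0
position: [0.4517, -0.123, 0.1776]
tcp_rot: [[-1.0, -0.007, -0.002], [0.002, 0.003, -1.0], [0.007, -1.0, -0.003]]
force: [-0.7, 0.4, -0.3]
opening: 0.997
```

```bash
python3 w.py w2.png
```

```text
3.0 [ 0.4517 -0.123   0.1776] [-28.9  24.5 107.8  -0.   48.2  61.2] heye [[-0.001, 0.954, 0.299, -0.083], [-0.0, -0.299, 0.954, -0.139], [1.0, 0.0, 0.001, 0.001], [0.0, 0.0, 0.0, 1.0]]
grip_a 0.85 [ 76. 165.] [0.4662 0.1146 0.    ]
grip_a 0.77 [317. 176.] [ 0.4541 -0.1216  0.    ]
grip_a 0.55 [104. 265.] [0.3552 0.1075 0.    ]
gauge_tip 0.26 [528.  64.] [ 0.5517 -0.2608  0.085 ]
gauge_plate 0.57 [242.  15.] [ 0.5928 -0.0612  0.01  ]
```

View pics/w2.png

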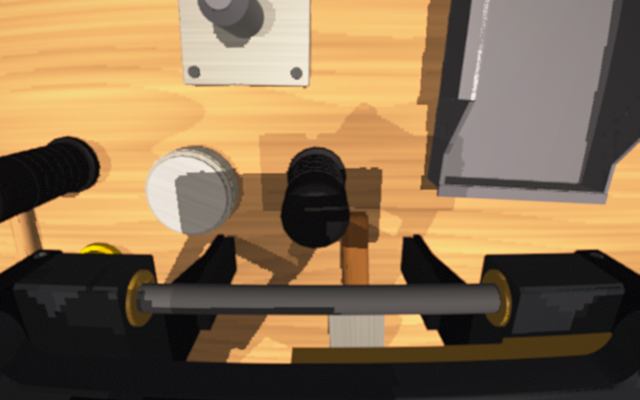

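The grip sits centred between the fingers at (316,200), so I'll descend and close.

>>> arm_command:
  translation:
    - [0,0.3,0]
    - [0,0.58,0]
    - [0,0.58,0]
  rotation:
    - [0,0,0]
    - [0,0,0]
    - [0,0,0]
  grip: [-1,-1,-1]

```text
time_s: 3.5
position: [0.4538, -0.1225, 0.1337]
tcp_rot: [[-1.0, -0.002, -0.001], [0.001, 0.001, -1.0], [0.002, -1.0, -0.001]]
force: [-0.8, 0.2, -0.1]
opening: 0.996
```

>>> arm_command:
  translation:
    - [0,0.25,0]
    - [0,0.55,0]
    - [0,0.57,0]
    - [0,0.57,0]
    - [0,0.57,0]
  rotation:
    - [0,0,0]
    - [0,0,0]
    - [0,0,0]
    - [0,0,0]
    - [0,0,0]
  grip: [-1,-1,-1,-1,-1]

```text
time_s: 4.0
position: [0.4553, -0.123, 0.09]
tcp_rot: [[-1.0, 0.003, -0.0], [0.0, -0.001, -1.0], [-0.003, -1.0, 0.001]]
force: [0.0, -0.7, 0.0]
opening: 1.002
```

>>> arm_command:
  translation:
    - [0,0,0]
    - [0,0,0]
    - [0,0,0]
    - [0,0,0]
    - [0,0,0]
  rotation:
    - [0,0,0]
    - [0,0,0]
    - [0,0,0]
    - [0,0,0]
    - [0,0,0]
  grip: [0.5,1,1,1,1]

```text
time_s: 4.5
position: [0.4544, -0.1224, 0.0886]
tcp_rot: [[-1.0, 0.0, -0.0], [0.0, -0.0, -1.0], [-0.0, -1.0, 0.0]]
force: [0.2, -0.7, -0.0]
opening: 0.63
```

>>> arm_command:
  translation:
    - [0,0,0]
    - [0,0,0]
    - [0,0,0]
    - [0,0,0]
    - [0,0,0]
  rotation:
    - [0,0,0]
    - [0,0,0]
    - [0,0,0]
    - [0,0,0]
    - [0,0,0]
  grip: [1,1,1,1,1]

```text
time_s: 5.0
position: [0.4542, -0.1223, 0.0884]
tcp_rot: [[-1.0, -0.0, -0.001], [0.001, 0.0, -1.0], [0.0, -1.0, -0.0]]
force: [-1.1, 0.7, -0.4]
opening: 0.525
```

>>> arm_command:
  translation:
    - [0,-0.1,0]
    - [0,-0.4,0]
    - [0,-0.7,0]
    - [0,-1,0]
    - [0,-1,0]
  rotation:
    - [0,0,0]
    - [0,0,0]
    - [0,0,0]
    - [0,0,0]
    - [0,0,0]
  grip: [1,1,1,1,1]

```text
time_s: 5.5
position: [0.4562, -0.1235, 0.1715]
tcp_rot: [[-1.0, 0.006, -0.0], [0.0, -0.004, -1.0], [-0.006, -1.0, 0.004]]
force: [0.5, 0.2, -1.0]
opening: 0.527
```

>>> arm_command:
  translation:
    - [-0.2,-0.3,-0.2]
    - [-0.5,-0.4,-0.5]
    - [-0.75,-0.4,-0.75]
    - [-0.75,-0.4,-0.75]
    - [-0.75,-0.4,-0.75]
  rotation:
    - [0,0,0]
    - [0,0,0]
    - [0,0,0]
    - [0,0,0]
    - [0,0,0]
  grip: [1,1,1,1,1]

```text
time_s: 6.0
position: [0.5136, -0.0619, 0.1997]
tcp_rot: [[-1.0, -0.002, 0.001], [-0.001, 0.0, -1.0], [0.002, -1.0, -0.0]]
force: [0.4, -1.1, -1.5]
opening: 0.526
```

```bash
python3 w.py w3.png
```

```text
6.0 [ 0.5136 -0.0619  0.1997] [-19.3  25.6 100.1  -0.   54.4  70.7] heye [[-0.001, 0.954, 0.299, -0.083], [-0.0, -0.299, 0.954, -0.139], [1.0, 0.0, 0.0, 0.001], [0.0, 0.0, 0.0, 1.0]]
grip_a 0.9 [318. 213.] [ 0.4706 -0.0624  0.    ]
grip_a 0.78 [154. 215.] [0.468  0.1133 0.    ]
grip_a 0.34 [563. 132.] [ 0.558  -0.3123  0.    ]
gauge_tip 0.75 [318.  99.] [ 0.5893 -0.0621  0.085 ]
```

View pics/w3.png

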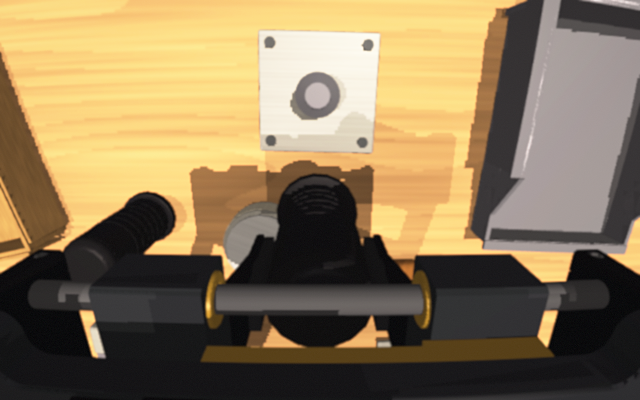

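```bash
cat > g.py <<'E'
from h import *
im=cv2.imread('pics/w3.png');c=cap('wrist');st=bot.read_state();print(np.round(st['position'],4))
for r in range(76,118,2): print(r,im[r,286:352:3].max(1).tolist() if r%4==0 else '')
m=(im.max(2)<45).astype(np.uint8);m[225:]=0;m[:,:265]=0;m[:,370:]=0;m[:165]=0
for r in range(170,224,4):
    k=np.where(im[r,260:375].max(1)<60)[0]+260;print(r,k.min() if len(k) else None,k.max() if len(k) else None)
print('col317',im[165:190,317].max(1).tolist())
for uv in [(317,95)]: print('tip',onz(c,uv,.085,st).round(4))
pc=[onz(c,p,.01,st) for p in [(259,30),(380,33),(376,153),(261,150)]];print('plate',np.round(pc,4).tolist(),np.mean(pc,0).round(4))
for row in (174,176): print('collar front',row,onz(c,(317,row),st['position'][2]-.0884+.005,st).round(4))
for u in (277,357): print('side',onz(c,(u,212),st['position'][2]-.0884,st).round(4))
E
python3 g.py; python3 -c "
import cv2;a=cv2.imread('pics/w3.png')[60:240,250:390];cv2.imwrite('pics/c3.png',cv2.resize(a,None,fx=3.3,fy=3.3,interpolation=2))"
```

```text
[ 0.5135 -0.063   0.2001]
76 [246, 246, 246, 247, 247, 248, 188, 124, 127, 129, 129, 130, 131, 130, 133, 199, 241, 244, 250, 250, 250, 250]
78 
80 [247, 248, 248, 248, 247, 131, 124, 125, 128, 128, 130, 131, 131, 131, 131, 131, 168, 235, 243, 250, 250, 250]
82 
84 [247, 247, 247, 249, 151, 122, 123, 124, 153, 197, 203, 204, 190, 146, 131, 132, 130, 182, 235, 238, 250, 250]
86 
88 [248, 248, 248, 237, 115, 120, 121, 177, 202, 201, 202, 203, 203, 203, 156, 130, 131, 133, 229, 232, 245, 249]
90 
92 [248, 248, 237, 125, 118, 118, 134, 200, 200, 201, 201, 202, 202, 202, 198, 129, 129, 127, 214, 235, 245, 250]
94 
96 [246, 247, 181, 121, 115, 116, 143, 200, 200, 200, 201, 201, 202, 202, 201, 131, 126, 125, 201, 232, 243, 249]
98 
100 [247, 239, 141, 127, 114, 114, 119, 196, 199, 200, 200, 201, 201, 202, 185, 119, 125, 123, 224, 238, 249, 249]
102 
104 [248, 241, 134, 136, 114, 111, 111, 129, 193, 199, 201, 200, 202, 188, 121, 121, 122, 166, 235, 249, 248, 248]
106 
108 [247, 248, 178, 136, 130, 112, 110, 111, 109, 125, 150, 154, 116, 114, 119, 119, 135, 230, 246, 247, 247, 247]
110 
112 [249, 249, 238, 141, 138, 134, 114, 111, 110, 112, 112, 114, 115, 116, 115, 175, 250, 249, 249, 249, 249, 247]
114 
116 [245, 245, 245, 247, 204, 128, 132, 125, 115, 113, 111, 118, 134, 187, 240, 246, 246, 246, 246, 246, 233, 228]
170 None None
174 311 321
178 298 335
182 292 340
186 288 346
190 285 349
194 282 351
198 280 353
202 279 355
206 278 355
210 277 355
214 278 356
218 277 355
222 278 354
col317 [186, 142, 116, 117, 119, 121, 121, 114, 90, 50, 20, 34, 58, 63, 63, 61, 58, 56, 53, 42, 25, 15, 14, 22, 33]
tip [ 0.5922 -0.0629  0.085 ]
plate [[0.6474, -0.0113, 0.01], [0.6448, -0.1189, 0.01], [0.5364, -0.1199, 0.01], [0.5395, -0.0083, 0.01]] [ 0.592  -0.0646  0.01  ]
collar front 174 [ 0.5419 -0.0629  0.1167]
collar front 176 [ 0.5405 -0.0629  0.1167]
side [ 0.513  -0.0346  0.1117]
side [ 0.513  -0.0911  0.1117]
```

View pics/c3.png

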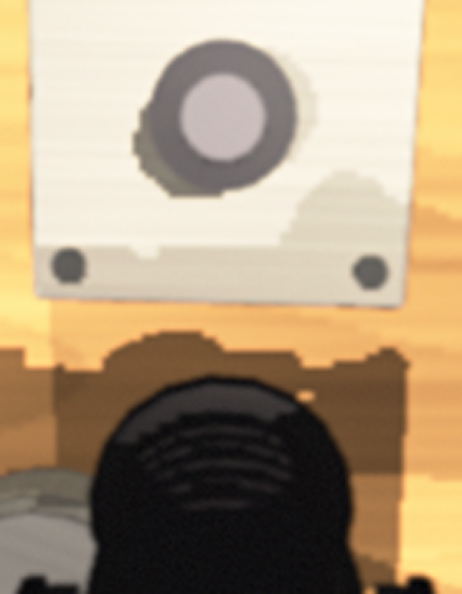

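The crop shows the nose disc centred at crop (222,117), which is picture pixel (317,95.5). The held collar's front edge is at (317,175). So the tip is at (0.592, -0.063) and the grip is centred on the TCP.

>>> arm_command:
  translation:
    - [-0.3,0,0]
    - [-0.65,0,0]
    - [-0.98,0,0]
    - [-0.98,0,0]
    - [-0.98,0,0]
  rotation:
    - [0,0,0]
    - [0,0,0]
    - [0,0,0]
    - [0,0,0]
    - [0,0,0]
  grip: [1,1,1,1,1]

```text
time_s: 6.75
position: [0.592, -0.0629, 0.2]
tcp_rot: [[-1.0, -0.002, -0.001], [0.001, 0.0, -1.0], [0.002, -1.0, -0.0]]
force: [-0.2, 0.4, -1.3]
opening: 0.524
```

>>> arm_command:
  translation:
    - [0,0.1,0]
    - [0,0.2,0]
    - [0,0.27,0]
    - [0,0.27,0]
    - [0,0.27,0]
  rotation:
    - [0,0,0]
    - [0,0,0]
    - [0,0,0]
    - [0,0,0]
    - [0,0,0]
  grip: [1,1,1,1,1]

```text
time_s: 7.25
position: [0.5925, -0.0625, 0.1787]
tcp_rot: [[-1.0, -0.001, -0.001], [0.001, 0.0, -1.0], [0.001, -1.0, -0.0]]
force: [1.0, -0.0, -1.9]
opening: 0.527
```

```bash
python3 - <<'E'
from h import *
st=bot.read_state();print(np.round(st['position'],4),np.round(st['tcp_rot'],4).tolist())
c=cap('scene');cv2.imwrite('pics/s4.png',cv2.resize(c['image'][120:220,240:370],None,fx=5,fy=5,interpolation=2))
E
```

```text
[ 0.5925 -0.0625  0.1787] [[-1.0, -0.0006, -0.0006], [0.0006, 0.0002, -1.0], [0.0006, -1.0, -0.0002]]
```

View pics/s4.png

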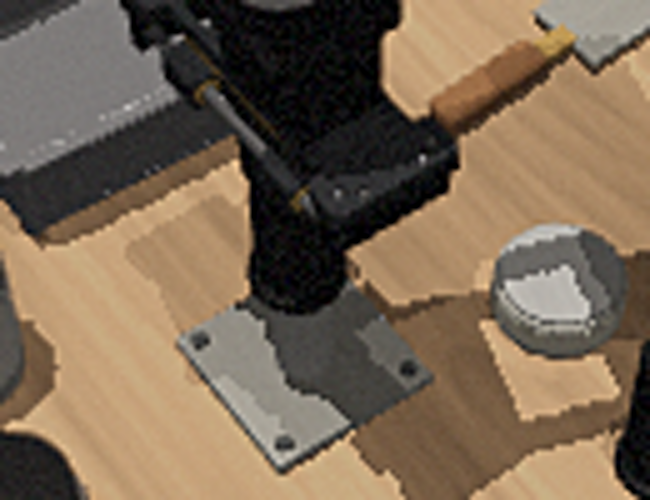

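The collar at (300,285) sits over the pole and hides it, which is consistent with being aligned. I'll lower it gently and watch the force.

>>> arm_command:
  translation:
    - [0,0.025,0]
    - [0,0.05,0]
    - [0,0.075,0]
    - [0,0.1,0]
    - [0,0.1,0]
  rotation:
    - [0,0,0]
    - [0,0,0]
    - [0,0,0]
    - [0,0,0]
    - [0,0,0]
  grip: [1,1,1,1,1]

```text
time_s: 7.8
position: [0.5925, -0.0624, 0.1706]
tcp_rot: [[-1.0, -0.001, -0.0], [0.0, 0.0, -1.0], [0.001, -1.0, -0.0]]
force: [-0.0, -1.0, -2.3]
opening: 0.527
```

>>> arm_command:
  translation:
    - [0,0.012,0]
    - [0,0.025,0]
    - [0,0.037,0]
    - [0,0.05,0]
    - [0,0.05,0]
  rotation:
    - [0,0,0]
    - [0,0,0]
    - [0,0,0]
    - [0,0,0]
    - [0,0,0]
  grip: [1,1,1,1,1]

```text
time_s: 8.3
position: [0.5926, -0.0625, 0.1668]
tcp_rot: [[-1.0, -0.0, -0.001], [0.001, 0.0, -1.0], [0.0, -1.0, -0.0]]
force: [-0.7, -0.3, -1.5]
opening: 0.526
```

>>> arm_command:
  translation:
    - [0,0.006,0]
    - [0,0.012,0]
    - [0,0.018,0]
    - [0,0.025,0]
    - [0,0.025,0]
  rotation:
    - [0,0,0]
    - [0,0,0]
    - [0,0,0]
    - [0,0,0]
    - [0,0,0]
  grip: [1,1,1,1,1]

```text
time_s: 8.8
position: [0.5927, -0.0625, 0.1652]
tcp_rot: [[-1.0, -0.0, -0.001], [0.001, 0.0, -1.0], [0.0, -1.0, -0.0]]
force: [-1.0, 1.3, 2.0]
opening: 0.524
```

>>> arm_command:
  translation:
    - [0,0.004,0]
    - [0,0.008,0]
    - [0,0.012,0]
    - [0,0.012,0]
    - [0,0.012,0]
  rotation:
    - [0,0,0]
    - [0,0,0]
    - [0,0,0]
    - [0,0,0]
    - [0,0,0]
  grip: [1,1,1,1,1]

```text
time_s: 9.3
position: [0.593, -0.0625, 0.1648]
tcp_rot: [[-1.0, 0.001, -0.0], [0.0, -0.0, -1.0], [-0.001, -1.0, 0.0]]
force: [-1.3, -0.4, 7.2]
opening: 0.525
```

The force rose about 9 N axially within 1 mm, 8 mm below the tip and with almost no side force. It stops at the nose, so it's the tight grip and goes in the carton.

>>> arm_command:
  translation:
    - [0,-0.1,0]
    - [0,-0.3,0]
    - [0,-0.51,0]
    - [0,-0.51,0]
  rotation:
    - [0,0,0]
    - [0,0,0]
    - [0,0,0]
    - [0,0,0]
  grip: [1,1,1,1]

```text
time_s: 9.7
position: [0.5947, -0.0631, 0.2069]
tcp_rot: [[-1.0, 0.006, -0.001], [0.001, -0.002, -1.0], [-0.006, -1.0, 0.002]]
force: [0.9, -0.5, -1.0]
opening: 0.528
```

>>> arm_command:
  translation:
    - [0.07,0,-0.4]
    - [0.14,0,-0.97]
    - [0.14,0,-0.97]
  rotation:
    - [0,0,0]
    - [0,0,0]
    - [0,0,0]
  grip: [1,1,1]

```text
time_s: 10.0
position: [0.5794, 0.0199, 0.2036]
tcp_rot: [[-1.0, -0.004, 0.004], [-0.004, 0.003, -1.0], [0.004, -1.0, -0.003]]
force: [0.6, -0.9, -2.3]
opening: 0.529
```

>>> arm_command:
  translation:
    - [0.07,0,-0.5]
    - [0.14,0,-0.97]
    - [0.14,0,-0.97]
  rotation:
    - [0,0,0]
    - [0,0,0]
    - [0,0,0]
  grip: [1,1,1]

```text
time_s: 10.3
position: [0.5688, 0.0965, 0.2038]
tcp_rot: [[-1.0, -0.002, 0.004], [-0.004, 0.002, -1.0], [0.002, -1.0, -0.002]]
force: [0.5, -0.3, -1.8]
opening: 0.525
```

>>> arm_command:
  translation:
    - [0.07,0,-0.5]
    - [0.14,0,-0.97]
    - [0.14,0,-0.97]
  rotation:
    - [0,0,0]
    - [0,0,0]
    - [0,0,0]
  grip: [1,1,1]

```text
time_s: 10.6
position: [0.5582, 0.1735, 0.204]
tcp_rot: [[-1.0, -0.001, 0.004], [-0.004, 0.001, -1.0], [0.001, -1.0, -0.001]]
force: [-0.7, -0.6, -1.9]
opening: 0.528
```

>>> arm_command:
  translation:
    - [0.07,0,-0.5]
    - [0.14,0,-0.97]
    - [0.14,0,-0.97]
    - [0.14,0,-0.97]
  rotation:
    - [0,0,0]
    - [0,0,0]
    - [0,0,0]
    - [0,0,0]
  grip: [1,1,1,1]

```text
time_s: 11.0
position: [0.5482, 0.2475, 0.2041]
tcp_rot: [[-1.0, -0.0, 0.001], [-0.001, -0.001, -1.0], [0.0, -1.0, 0.001]]
force: [0.1, -1.6, -1.6]
opening: 0.526
```

```bash
python3 - <<'E'
from h import *
st=bot.read_state();print(st['time_s'],np.round(st['position'],4),np.round(st['joint_positions'],1))
c=cap('wrist','w5.png')
for t in ['carton','grip_a']:
    for r in models.spot_point('wrist',t)[:3]:
        uv=np.array(r['point'])*[640,400];print(t,round(r['conf'],2),uv.round(),onz(c,uv,0,st).round(4))
E
```

```text
11.0 [0.5482 0.2475 0.2041] [ 1.370e+01  3.120e+01  8.790e+01 -1.000e-01  6.100e+01  1.037e+02]
carton 0.74 [249. 181.] [0.5388 0.318  0.    ]
grip_a 0.9 [273. 345.] [0.3299 0.3026 0.    ]
grip_a 0.62 [320. 211.] [0.5063 0.2444 0.    ]
```

View pics/w5.png

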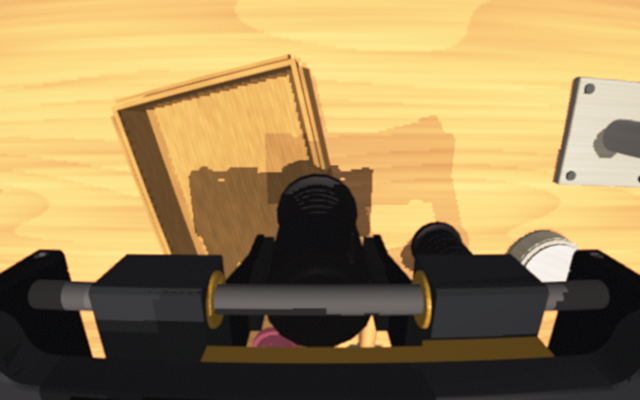

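The carton's far rim is at (115,105)–(290,60), and the model's centre gives (0.539, 0.318), which agrees with the overhead picture. I'll put the grip down in the middle.

>>> arm_command:
  translation:
    - [0.05,0,-0.5]
    - [0.1,0,-0.9]
    - [0.1,0,-0.9]
    - [0.1,0,-0.9]
  rotation:
    - [0,0,0]
    - [0,0,0]
    - [0,0,0]
    - [0,0,0]
  grip: [1,1,1,1]

```text
time_s: 11.55
position: [0.5403, 0.3191, 0.2046]
tcp_rot: [[-1.0, -0.0, -0.0], [0.0, -0.001, -1.0], [0.0, -1.0, 0.001]]
force: [-0.5, -0.2, -1.8]
opening: 0.524
```

>>> arm_command:
  translation:
    - [0,0.3,0]
    - [0,0.6,0]
    - [0,0.9,0]
    - [0,0.95,0]
    - [0,0.95,0]
  rotation:
    - [0,0,0]
    - [0,0,0]
    - [0,0,0]
    - [0,0,0]
    - [0,0,0]
  grip: [1,1,1,1,1]

```text
time_s: 12.05
position: [0.5402, 0.3183, 0.1281]
tcp_rot: [[-1.0, -0.002, -0.002], [0.002, -0.001, -1.0], [0.002, -1.0, 0.001]]
force: [-0.1, -0.1, -1.0]
opening: 0.524
```

>>> arm_command:
  translation:
    - [0,0.1,0]
    - [0,0.2,0]
    - [0,0.3,0]
    - [0,0.38,0]
    - [0,0.38,0]
  rotation:
    - [0,0,0]
    - [0,0,0]
    - [0,0,0]
    - [0,0,0]
    - [0,0,0]
  grip: [1,1,1,1,1]

```text
time_s: 12.55
position: [0.5394, 0.3197, 0.0972]
tcp_rot: [[-1.0, -0.002, -0.0], [0.0, -0.001, -1.0], [0.002, -1.0, 0.001]]
force: [0.4, 0.1, -1.9]
opening: 0.525
```

>>> arm_command:
  translation:
    - [0,0.02,0]
    - [0,0.04,0]
    - [0,0.055,0]
    - [0,0.06,0]
    - [0,0.06,0]
  rotation:
    - [0,0,0]
    - [0,0,0]
    - [0,0,0]
    - [0,0,0]
    - [0,0,0]
  grip: [1,1,1,1,1]

```text
time_s: 13.05
position: [0.5402, 0.3199, 0.0937]
tcp_rot: [[-1.0, 0.0, -0.001], [0.001, 0.0, -1.0], [-0.0, -1.0, -0.0]]
force: [0.5, 0.4, -1.4]
opening: 0.526
```

>>> arm_command:
  translation:
    - [0,0.01,0]
    - [0,0.02,0]
    - [0,0.02,0]
    - [0,0.02,0]
  rotation:
    - [0,0,0]
    - [0,0,0]
    - [0,0,0]
    - [0,0,0]
  grip: [1,1,1,1]

```text
time_s: 13.45
position: [0.5404, 0.32, 0.0924]
tcp_rot: [[-1.0, 0.001, -0.001], [0.001, 0.0, -1.0], [-0.001, -1.0, -0.0]]
force: [0.0, 0.6, 2.3]
opening: 0.527
```

Contact with the carton floor (about +4 N). I'll release, then rise.

>>> arm_command:
  translation:
    - [0,0,0]
    - [0,0,0]
    - [0,0,0]
    - [0,0,0]
    - [0,0,0]
  rotation:
    - [0,0,0]
    - [0,0,0]
    - [0,0,0]
    - [0,0,0]
    - [0,0,0]
  grip: [0,-0.3,-0.5,-0.5,-0.5]

```text
time_s: 13.95
position: [0.5401, 0.3199, 0.0918]
tcp_rot: [[-1.0, -0.0, -0.001], [0.001, -0.0, -1.0], [0.0, -1.0, 0.0]]
force: [0.0, 0.7, -0.0]
opening: 0.733
```

>>> arm_command:
  translation:
    - [0,0,0]
    - [0,0,0]
    - [0,-0.1,0]
    - [0,-0.5,0]
    - [0,-0.95,0]
  rotation:
    - [0,0,0]
    - [0,0,0]
    - [0,0,0]
    - [0,0,0]
    - [0,0,0]
  grip: [-0.7,-0.8,-0.8,-0.8,-1]

```text
time_s: 14.45
position: [0.5393, 0.3195, 0.1679]
tcp_rot: [[-1.0, -0.003, -0.001], [0.001, -0.001, -1.0], [0.003, -1.0, 0.001]]
force: [0.1, 0.6, 0.1]
opening: 0.928
```

>>> arm_command:
  translation:
    - [0.2,-0.3,0.2]
    - [0.4,-0.4,0.45]
    - [0.4,-0.4,0.45]
  rotation:
    - [0,0,0]
    - [0,0,0]
    - [0,0,0]
  grip: [-1,-1,-1]

```text
time_s: 14.75
position: [0.5066, 0.2826, 0.2022]
tcp_rot: [[-1.0, 0.001, -0.001], [0.001, -0.0, -1.0], [-0.001, -1.0, 0.0]]
force: [0.3, 0.2, -0.4]
opening: 0.996
```

```bash
python3 w.py w6.png
```

```text
14.75 [0.5066 0.2826 0.2022] [ 18.1  29.7  91.2  -0.   59.1 108.2] heye [[-0.001, 0.954, 0.299, -0.083], [-0.0, -0.299, 0.954, -0.139], [1.0, 0.0, 0.0, 0.001], [0.0, 0.0, 0.0, 1.0]]
grip_a 0.92 [474. 212.] [0.4642 0.1136 0.    ]
grip_a 0.86 [280. 143.] [0.5378 0.3202 0.    ]
grip_a 0.84 [302. 317.] [0.332  0.3009 0.    ]
```

View pics/w6.png

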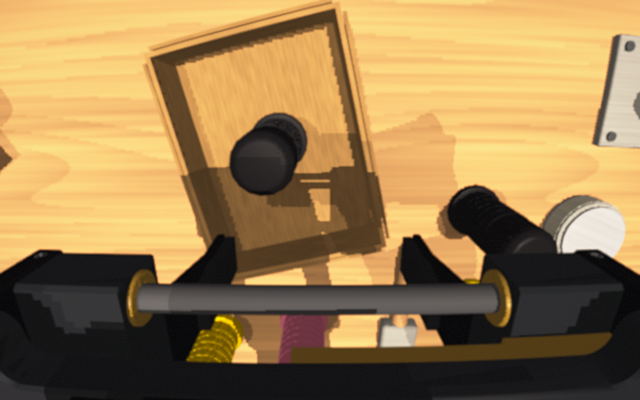

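The tight grip is standing in the middle of the carton, collar at (282,135), and both rows of numbers agree on (0.538, 0.320). Now for the second black grip, collar at (475,210).

>>> arm_command:
  translation:
    - [0.12,0,0.5]
    - [0.25,0,1]
    - [0.25,0,1]
  rotation:
    - [0,0,0]
    - [0,0,0]
    - [0,0,0]
  grip: [-1,-1,-1]

```text
time_s: 15.25
position: [0.4865, 0.201, 0.1988]
tcp_rot: [[-1.0, -0.005, -0.003], [0.003, -0.002, -1.0], [0.005, -1.0, 0.002]]
force: [-0.6, -0.1, 0.6]
opening: 1.0
```

>>> arm_command:
  translation:
    - [0.12,0,0.5]
    - [0.25,0,1]
    - [0.25,0,1]
    - [0.25,0,1]
  rotation:
    - [0,0,0]
    - [0,0,0]
    - [0,0,0]
    - [0,0,0]
  grip: [-1,-1,-1,-1]

```text
time_s: 15.65
position: [0.4691, 0.124, 0.1998]
tcp_rot: [[-1.0, 0.001, -0.002], [0.002, 0.001, -1.0], [-0.001, -1.0, -0.001]]
force: [0.2, 0.3, -0.2]
opening: 1.003
```

```bash
python3 w.py w7.png; python3 - <<'E'
from h import *
c=cap('wrist');st=bot.read_state();im=c['image']
m=(im.max(2)<60).astype(np.uint8);m[:,:245]=0;m[:,395:]=0;m[270:]=0
n,l,s,ce=cv2.connectedComponentsWithStats(m);j=1+np.argmax(s[1:,4]);print(s[j],ce[j])
x,y,w,h,_=s[j]
print('front',onz(c,(x+w/2,y),.005,st).round(4))
# top disc: widest lower part
for r in range(y,min(y+h,270),8):
    k=np.where(l[r]==j)[0];print(r,k.min(),k.max(),end=' | ')
E
```

```text
15.65 [0.4691 0.124  0.1998] [1.600e+00 2.340e+01 1.045e+02 1.000e-01 5.200e+01 9.170e+01] heye [[-0.001, 0.954, 0.299, -0.083], [-0.0, -0.299, 0.954, -0.139], [1.0, 0.0, 0.0, 0.001], [0.0, 0.0, 0.0, 1.0]]
grip_a 0.91 [118. 108.] [0.5371 0.3212 0.    ]
grip_a 0.68 [323. 174.] [0.4685 0.1184 0.    ]
grip_a 0.64 [332. 271.] [0.3576 0.1082 0.    ]
gauge_tip 0.76 [578.  38.] [ 0.5913 -0.064   0.085 ]
gauge_plate 0.67 [517.  47.] [ 0.5915 -0.0594  0.01  ]
[ 298  150   62   90 4475] [326.98368715 195.97675978]
front [0.4939 0.1139 0.005 ]
150 322 330 | 158 307 344 | 166 301 349 | 174 299 352 | 182 299 352 | 190 300 354 | 198 299 356 | 206 298 358 | 214 298 358 | 222 300 356 | 230 305 351 | 238 320 337 |
```

>>> arm_command:
  translation:
    - [0.02,0.2,0.09]
    - [0.02,0.5,0.09]
    - [0.02,0.7,0.09]
    - [0.02,0.7,0.09]
    - [0.02,0.7,0.09]
  rotation:
    - [0,0,0]
    - [0,0,0]
    - [0,0,0]
    - [0,0,0]
    - [0,0,0]
  grip: [-1,-1,-1,-1,-1]

```text
time_s: 16.4
position: [0.4667, 0.1173, 0.144]
tcp_rot: [[-1.0, -0.0, 0.0], [-0.0, 0.0, -1.0], [0.0, -1.0, -0.0]]
force: [0.1, -0.4, 0.2]
opening: 0.999
```

>>> arm_command:
  translation:
    - [0,0.25,0]
    - [0,0.5,0]
    - [0,0.7,0]
    - [0,0.7,0]
    - [0,0.7,0]
  rotation:
    - [0,0,0]
    - [0,0,0]
    - [0,0,0]
    - [0,0,0]
    - [0,0,0]
  grip: [-1,-1,-1,-1,-1]

```text
time_s: 16.9
position: [0.4672, 0.117, 0.0888]
tcp_rot: [[-1.0, 0.001, -0.0], [0.0, 0.0, -1.0], [-0.001, -1.0, -0.0]]
force: [0.6, -0.4, -0.1]
opening: 1.0
```

>>> arm_command:
  translation:
    - [0,0,0]
    - [0,0,0]
    - [0,0,0]
    - [0,0,0]
    - [0,0,0]
  rotation:
    - [0,0,0]
    - [0,0,0]
    - [0,0,0]
    - [0,0,0]
    - [0,0,0]
  grip: [0.5,1,1,1,1]

```text
time_s: 17.4
position: [0.4665, 0.1167, 0.0882]
tcp_rot: [[-1.0, 0.0, -0.001], [0.001, 0.0, -1.0], [-0.0, -1.0, -0.0]]
force: [0.1, 0.3, 0.3]
opening: 0.632
```

>>> arm_command:
  translation:
    - [0,0,0]
    - [0,0,0]
    - [0,0,0]
    - [0,0,0]
    - [0,0,0]
  rotation:
    - [0,0,0]
    - [0,0,0]
    - [0,0,0]
    - [0,0,0]
    - [0,0,0]
  grip: [1,1,1,1,1]

```text
time_s: 17.9
position: [0.4665, 0.1167, 0.088]
tcp_rot: [[-1.0, -0.0, -0.001], [0.001, 0.0, -1.0], [0.0, -1.0, -0.0]]
force: [0.3, 0.9, 0.6]
opening: 0.518
```

>>> arm_command:
  translation:
    - [0,-0.1,0]
    - [0,-0.4,0]
    - [0,-0.7,0]
    - [0,-1,0]
    - [0,-1,0]
  rotation:
    - [0,0,0]
    - [0,0,0]
    - [0,0,0]
    - [0,0,0]
    - [0,0,0]
  grip: [1,1,1,1,1]

```text
time_s: 18.4
position: [0.4685, 0.1168, 0.171]
tcp_rot: [[-1.0, 0.007, -0.0], [0.0, 0.0, -1.0], [-0.007, -1.0, -0.0]]
force: [-0.0, -0.2, -1.2]
opening: 0.521
```

>>> arm_command:
  translation:
    - [-0.1,-0.2,0.3]
    - [-0.2,-0.4,0.75]
    - [-0.2,-0.4,0.75]
  rotation:
    - [0,0,0]
    - [0,0,0]
    - [0,0,0]
  grip: [1,1,1]

```text
time_s: 18.7
position: [0.4852, 0.0536, 0.2014]
tcp_rot: [[-1.0, 0.006, -0.004], [0.004, -0.002, -1.0], [-0.006, -1.0, 0.002]]
force: [0.8, -0.4, -1.4]
opening: 0.517
```

>>> arm_command:
  translation:
    - [-0.1,0,0.4]
    - [-0.2,0,0.75]
    - [-0.2,0,0.75]
  rotation:
    - [0,0,0]
    - [0,0,0]
    - [0,0,0]
  grip: [1,1,1]

```text
time_s: 19.0
position: [0.4994, -0.0056, 0.1992]
tcp_rot: [[-1.0, 0.001, -0.004], [0.004, -0.001, -1.0], [-0.001, -1.0, 0.001]]
force: [0.1, 1.2, -0.5]
opening: 0.524
```

>>> arm_command:
  translation:
    - [-0.1,0,0.4]
    - [-0.2,0,0.75]
    - [-0.2,0,0.75]
    - [-0.2,0,0.75]
    - [-0.2,0,0.75]
  rotation:
    - [0,0,0]
    - [0,0,0]
    - [0,0,0]
    - [0,0,0]
    - [0,0,0]
  grip: [1,1,1,1,1]

```text
time_s: 19.5
position: [0.5131, -0.0617, 0.1992]
tcp_rot: [[-1.0, -0.003, 0.0], [-0.0, 0.001, -1.0], [0.003, -1.0, -0.001]]
force: [-0.0, 0.0, -0.1]
opening: 0.521
```

```bash
python3 - <<'E'
from h import *
st=bot.read_state();c=cap('wrist','w8.png');im=c['image'];P=st['position'];print(st['time_s'],np.round(P,4),st['opening'])
# nose disc: bright patch enclosed by grey ring near expected tip
g=im.max(2);m=((g>185)&(g<222)).astype(np.uint8);m[:78]=0;m[112:]=0;m[:,:290]=0;m[:,345:]=0
n,l,s,ce=cv2.connectedComponentsWithStats(m,connectivity=4);j=1+np.argmax(s[1:,4]);print('tip',s[j],ce[j].round(1),onz(c,ce[j],.085,st).round(4))
col=g[150:230,317];f=150+np.where(col<60)[0].min();k=np.where(g[212,255:380]<60)[0]+255
print('front',f,onz(c,(317,f),P[2]-.088+.005,st).round(4)-[.028,0,0],'sides',k.min(),k.max(),onz(c,((k.min()+k.max())/2,212),P[2]-.088,st).round(4))
E
```

```text
19.5 [ 0.5131 -0.0617  0.1992] 0.5208952446204339
tip [306  82  24  25 463] [317.4  94.1] [ 0.5923 -0.0616  0.085 ]
front 173 [ 0.5141 -0.0615  0.1162] sides 277 356 [ 0.5126 -0.0611  0.1112]
```

Same relative position as before, so I'll use the same approach and then go down gently.

>>> arm_command:
  translation:
    - [-0.3,0,0]
    - [-0.65,0,0]
    - [-0.98,0,0]
    - [-0.98,0,0]
    - [-0.98,0,0]
  rotation:
    - [0,0,0]
    - [0,0,0]
    - [0,0,0]
    - [0,0,0]
    - [0,0,0]
  grip: [1,1,1,1,1]

```text
time_s: 20.05
position: [0.592, -0.062, 0.1994]
tcp_rot: [[-1.0, -0.002, 0.001], [-0.001, 0.001, -1.0], [0.002, -1.0, -0.001]]
force: [-0.2, -0.1, -1.2]
opening: 0.52
```

>>> arm_command:
  translation:
    - [0,0.1,0]
    - [0,0.2,0]
    - [0,0.28,0]
    - [0,0.28,0]
    - [0,0.28,0]
  rotation:
    - [0,0,0]
    - [0,0,0]
    - [0,0,0]
    - [0,0,0]
    - [0,0,0]
  grip: [1,1,1,1,1]

```text
time_s: 20.55
position: [0.5924, -0.0634, 0.1772]
tcp_rot: [[-1.0, -0.001, -0.001], [0.001, 0.0, -1.0], [0.001, -1.0, -0.0]]
force: [-0.1, 0.2, -0.4]
opening: 0.523
```

>>> arm_command:
  translation:
    - [0,0.03,0]
    - [0,0.06,0]
    - [0,0.09,0]
    - [0,0.12,0]
    - [0,0.13,0]
  rotation:
    - [0,0,0]
    - [0,0,0]
    - [0,0,0]
    - [0,0,0]
    - [0,0,0]
  grip: [1,1,1,1,1]

```text
time_s: 21.05
position: [0.5926, -0.0633, 0.1668]
tcp_rot: [[-1.0, -0.001, -0.001], [0.001, 0.0, -1.0], [0.001, -1.0, -0.0]]
force: [0.6, 0.6, 0.1]
opening: 0.519
```

>>> arm_command:
  translation:
    - [0,0.01,0]
    - [0,0.02,0]
    - [0,0.03,0]
    - [0,0.03,0]
    - [0,0.03,0]
  rotation:
    - [0,0,0]
    - [0,0,0]
    - [0,0,0]
    - [0,0,0]
    - [0,0,0]
  grip: [1,1,1,1,1]

```text
time_s: 21.55
position: [0.5928, -0.0633, 0.1648]
tcp_rot: [[-1.0, 0.0, -0.001], [0.001, -0.0, -1.0], [-0.0, -1.0, 0.0]]
force: [0.4, 0.3, -1.0]
opening: 0.518
```

No resistance where the first one stopped. I'll keep going slowly.

>>> arm_command:
  translation:
    - [0,0.02,0]
    - [0,0.04,0]
    - [0,0.06,0]
    - [0,0.08,0]
    - [0,0.1,0]
  rotation:
    - [0,0,0]
    - [0,0,0]
    - [0,0,0]
    - [0,0,0]
    - [0,0,0]
  grip: [1,1,1,1,1]

```text
time_s: 22.05
position: [0.5926, -0.0633, 0.1565]
tcp_rot: [[-1.0, -0.0, -0.001], [0.001, 0.0, -1.0], [0.0, -1.0, -0.0]]
force: [-0.2, -0.5, -2.0]
opening: 0.522
```

>>> arm_command:
  translation:
    - [0,0.03,0]
    - [0,0.06,0]
    - [0,0.09,0]
    - [0,0.12,0]
    - [0,0.12,0]
  rotation:
    - [0,0,0]
    - [0,0,0]
    - [0,0,0]
    - [0,0,0]
    - [0,0,0]
  grip: [1,1,1,1,1]

```text
time_s: 22.55
position: [0.5925, -0.0632, 0.1467]
tcp_rot: [[-1.0, -0.001, -0.0], [0.0, 0.0, -1.0], [0.001, -1.0, -0.0]]
force: [-0.2, -0.4, -1.6]
opening: 0.523
```

>>> arm_command:
  translation:
    - [0,0.06,0]
    - [0,0.12,0]
    - [0,0.18,0]
    - [0,0.24,0]
    - [0,0.28,0]
  rotation:
    - [0,0,0]
    - [0,0,0]
    - [0,0,0]
    - [0,0,0]
    - [0,0,0]
  grip: [1,1,1,1,1]

```text
time_s: 23.05
position: [0.5925, -0.0632, 0.1241]
tcp_rot: [[-1.0, -0.001, -0.001], [0.001, 0.0, -1.0], [0.001, -1.0, -0.0]]
force: [-0.9, 0.9, 0.5]
opening: 0.521
```

>>> arm_command:
  translation:
    - [0,0.06,0]
    - [0,0.12,0]
    - [0,0.18,0]
    - [0,0.24,0]
    - [0,0.26,0]
  rotation:
    - [0,0,0]
    - [0,0,0]
    - [0,0,0]
    - [0,0,0]
    - [0,0,0]
  grip: [1,1,1,1,1]

```text
time_s: 23.55
position: [0.5923, -0.0631, 0.1033]
tcp_rot: [[-1.0, -0.001, -0.0], [0.0, 0.0, -1.0], [0.001, -1.0, -0.0]]
force: [-2.7, 1.8, 2.1]
opening: 0.522
```

>>> arm_command:
  translation:
    - [0,0.01,0]
    - [0,0.02,0]
    - [0,0.03,0]
    - [0,0.03,0]
    - [0,0.03,0]
  rotation:
    - [0,0,0]
    - [0,0,0]
    - [0,0,0]
    - [0,0,0]
    - [0,0,0]
  grip: [1,1,1,1,1]

```text
time_s: 24.05
position: [0.5924, -0.0631, 0.1016]
tcp_rot: [[-1.0, -0.001, -0.001], [0.001, 0.0, -1.0], [0.001, -1.0, -0.0]]
force: [-2.7, 3.2, 0.6]
opening: 0.524
```

>>> arm_command:
  translation:
    - [0,0.01,0]
    - [0,0.02,0]
    - [0,0.03,0]
    - [0,0.035,0]
    - [0,0.035,0]
  rotation:
    - [0,0,0]
    - [0,0,0]
    - [0,0,0]
    - [0,0,0]
    - [0,0,0]
  grip: [1,1,1,1,1]

```text
time_s: 24.55
position: [0.5924, -0.063, 0.0987]
tcp_rot: [[-1.0, -0.001, -0.001], [0.001, 0.0, -1.0], [0.001, -1.0, -0.0]]
force: [-3.4, 3.5, 2.2]
opening: 0.517
```

>>> arm_command:
  translation:
    - [0,0.006,0]
    - [0,0.012,0]
    - [0,0.012,0]
    - [0,0.012,0]
  rotation:
    - [0,0,0]
    - [0,0,0]
    - [0,0,0]
    - [0,0,0]
  grip: [1,1,1,1]

```text
time_s: 24.95
position: [0.5924, -0.063, 0.098]
tcp_rot: [[-1.0, -0.001, -0.001], [0.001, 0.0, -1.0], [0.001, -1.0, -0.0]]
force: [-3.5, 3.6, 3.0]
opening: 0.519
```

>>> arm_command:
  translation:
    - [0,0.006,0]
    - [0,0.012,0]
    - [0,0.012,0]
    - [0,0.012,0]
  rotation:
    - [0,0,0]
    - [0,0,0]
    - [0,0,0]
    - [0,0,0]
  grip: [1,1,1,1]

```text
time_s: 25.35
position: [0.5925, -0.063, 0.098]
tcp_rot: [[-1.0, -0.0, -0.0], [0.0, 0.0, -1.0], [0.0, -1.0, -0.0]]
force: [-4.0, 4.2, 9.5]
opening: 0.52
```

```bash
python3 - <<'E'
from h import *
c=cap('scene');cv2.imwrite('pics/s9.png',cv2.resize(c['image'][130:220,240:370],None,fx=5,fy=5,interpolation=2))
E
```

```text
(no output)
```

View pics/s9.png

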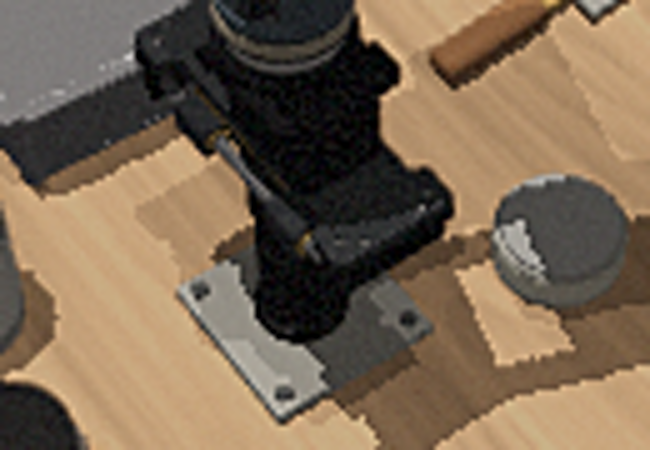

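The collar at (305,325) is down on the plate, and the force only rose (to +9.5 N) once z stopped at 0.098. This one fits, so I'll lift it off and take it to the bin.

>>> arm_command:
  translation:
    - [0,-0.1,0]
    - [0,-0.25,0]
    - [0,-0.4,0]
    - [0,-0.55,0]
    - [0,-0.7,0]
  rotation:
    - [0,0,0]
    - [0,0,0]
    - [0,0,0]
    - [0,0,0]
    - [0,0,0]
  grip: [1,1,1,1,1]

```text
time_s: 25.9
position: [0.5929, -0.0634, 0.154]
tcp_rot: [[-1.0, 0.0, -0.001], [0.001, -0.0, -1.0], [-0.0, -1.0, 0.0]]
force: [-3.1, 3.1, -3.0]
opening: 0.519
```

>>> arm_command:
  translation:
    - [0,-0.3,0]
    - [0,-0.6,0]
    - [0,-0.77,0]
    - [0,-0.77,0]
  rotation:
    - [0,0,0]
    - [0,0,0]
    - [0,0,0]
    - [0,0,0]
  grip: [1,1,1,1]

```text
time_s: 26.3
position: [0.5956, -0.0646, 0.2181]
tcp_rot: [[-1.0, 0.009, -0.001], [0.001, -0.003, -1.0], [-0.009, -1.0, 0.003]]
force: [1.1, -0.8, -0.8]
opening: 0.515
```

```bash
python3 - <<'E'
from h import *
c=cap('top')
p=[onz(c,uv,z) for uv,z in [((412,157),.07),((474,158),.07),((467,242),.035),((408,240),.035)]]
print(np.round(p,3).tolist(),np.mean(p,0).round(3))
st=bot.read_state();c=cap('wrist','w10.png')
for r in models.spot_point('wrist','stock_bin')[:2]:print(r['conf'],onz(c,np.array(r['point'])*[640,400],0,st).round(3))
E
```

```text
[[0.676, -0.23, 0.07], [0.67, -0.405, 0.07], [0.436, -0.386, 0.035], [0.447, -0.217, 0.035]] [ 0.557 -0.309  0.052]
0.66 [ 0.558 -0.314  0.   ]
0.38 [ 0.591 -0.063  0.   ]
```

>>> arm_command:
  translation:
    - [0.06,0,0.4]
    - [0.12,0,0.78]
    - [0.12,0,0.78]
  rotation:
    - [0,0,0]
    - [0,0,0]
    - [0,0,0]
  grip: [1,1,1]

```text
time_s: 26.75
position: [0.5825, -0.1291, 0.213]
tcp_rot: [[-1.0, -0.002, -0.004], [0.004, -0.001, -1.0], [0.002, -1.0, 0.001]]
force: [0.8, 0.4, -1.3]
opening: 0.521
```

>>> arm_command:
  translation:
    - [0.06,0,0.4]
    - [0.12,0,0.78]
    - [0.12,0,0.78]
  rotation:
    - [0,0,0]
    - [0,0,0]
    - [0,0,0]
  grip: [1,1,1]

```text
time_s: 27.05
position: [0.573, -0.1912, 0.2132]
tcp_rot: [[-1.0, -0.001, -0.004], [0.004, -0.001, -1.0], [0.001, -1.0, 0.001]]
force: [-0.6, -0.8, -1.1]
opening: 0.519
```

>>> arm_command:
  translation:
    - [0.06,0,0.4]
    - [0.12,0,0.78]
    - [0.12,0,0.78]
  rotation:
    - [0,0,0]
    - [0,0,0]
    - [0,0,0]
  grip: [1,1,1]

```text
time_s: 27.35
position: [0.5636, -0.2532, 0.2134]
tcp_rot: [[-1.0, -0.0, -0.004], [0.004, -0.001, -1.0], [0.0, -1.0, 0.001]]
force: [0.0, 0.7, -1.2]
opening: 0.521
```

>>> arm_command:
  translation:
    - [0.06,0,0.4]
    - [0.12,0,0.78]
    - [0.12,0,0.78]
    - [0.12,0,0.78]
    - [0.12,0,0.78]
  rotation:
    - [0,0,0]
    - [0,0,0]
    - [0,0,0]
    - [0,0,0]
    - [0,0,0]
  grip: [1,1,1,1,1]

```text
time_s: 27.85
position: [0.5541, -0.3109, 0.2137]
tcp_rot: [[-1.0, -0.001, 0.001], [-0.001, 0.002, -1.0], [0.001, -1.0, -0.002]]
force: [-0.1, 0.0, -0.8]
opening: 0.519
```

>>> arm_command:
  translation:
    - [0,0.3,0]
    - [0,0.6,0]
    - [0,0.9,0]
    - [0,0.9,0]
    - [0,0.9,0]
  rotation:
    - [0,0,0]
    - [0,0,0]
    - [0,0,0]
    - [0,0,0]
    - [0,0,0]
  grip: [1,1,1,1,1]

```text
time_s: 28.35
position: [0.5544, -0.3116, 0.1424]
tcp_rot: [[-1.0, -0.001, 0.001], [-0.001, 0.001, -1.0], [0.001, -1.0, -0.001]]
force: [0.8, -0.1, -1.0]
opening: 0.521
```

>>> arm_command:
  translation:
    - [0,0.2,0]
    - [0,0.4,0]
    - [0,0.54,0]
    - [0,0.54,0]
    - [0,0.54,0]
  rotation:
    - [0,0,0]
    - [0,0,0]
    - [0,0,0]
    - [0,0,0]
    - [0,0,0]
  grip: [1,1,1,1,1]

```text
time_s: 28.85
position: [0.5548, -0.3131, 0.1001]
tcp_rot: [[-1.0, 0.001, -0.0], [0.0, -0.001, -1.0], [-0.001, -1.0, 0.001]]
force: [0.9, -1.0, -0.9]
opening: 0.521
```

>>> arm_command:
  translation:
    - [0,0.02,0]
    - [0,0.04,0]
    - [0,0.06,0]
    - [0,0.07,0]
    - [0,0.07,0]
  rotation:
    - [0,0,0]
    - [0,0,0]
    - [0,0,0]
    - [0,0,0]
    - [0,0,0]
  grip: [1,1,1,1,1]

```text
time_s: 29.35
position: [0.5541, -0.3129, 0.0936]
tcp_rot: [[-1.0, -0.0, -0.001], [0.001, 0.0, -1.0], [0.0, -1.0, -0.0]]
force: [0.0, 0.6, -0.8]
opening: 0.519
```

>>> arm_command:
  translation:
    - [0,0.008,0]
    - [0,0.016,0]
    - [0,0.02,0]
    - [0,0.02,0]
  rotation:
    - [0,0,0]
    - [0,0,0]
    - [0,0,0]
    - [0,0,0]
  grip: [1,1,1,1]

```text
time_s: 29.75
position: [0.5542, -0.3129, 0.0921]
tcp_rot: [[-1.0, 0.0, -0.001], [0.001, 0.0, -1.0], [-0.0, -1.0, -0.0]]
force: [-0.2, -0.1, -0.1]
opening: 0.521
```

>>> arm_command:
  translation:
    - [0,0.006,0]
    - [0,0.006,0]
    - [0,0.006,0]
    - [0,0.006,0]
    - [0,0.006,0]
  rotation:
    - [0,0,0]
    - [0,0,0]
    - [0,0,0]
    - [0,0,0]
    - [0,0,0]
  grip: [1,0.3,-0.3,-0.5,-0.5]

```text
time_s: 30.25
position: [0.5543, -0.3129, 0.0915]
tcp_rot: [[-1.0, 0.0, -0.001], [0.001, -0.0, -1.0], [-0.0, -1.0, 0.0]]
force: [0.1, -0.9, -0.2]
opening: 0.699
```

>>> arm_command:
  translation:
    - [0,0,0]
    - [0,0,0]
    - [0,-0.1,0]
    - [0,-0.5,0]
    - [0,-0.95,0]
  rotation:
    - [0,0,0]
    - [0,0,0]
    - [0,0,0]
    - [0,0,0]
    - [0,0,0]
  grip: [-0.6,-0.7,-0.7,-0.7,-0.7]

```text
time_s: 30.75
position: [0.5534, -0.3123, 0.1674]
tcp_rot: [[-1.0, -0.003, -0.001], [0.001, 0.002, -1.0], [0.003, -1.0, -0.002]]
force: [0.6, -0.5, 0.5]
opening: 0.853
```

>>> arm_command:
  translation:
    - [0.2,-0.3,0]
    - [0.6,-0.5,0]
    - [0.9,-0.5,0]
    - [0.9,-0.5,0]
  rotation:
    - [0,0,0]
    - [0,0,0]
    - [0,0,0]
    - [0,0,0]
  grip: [-0.7,-0.7,-0.7,-0.7]

```text
time_s: 31.15
position: [0.4797, -0.3124, 0.2088]
tcp_rot: [[-1.0, -0.001, -0.002], [0.002, 0.0, -1.0], [0.001, -1.0, -0.0]]
force: [0.4, 0.3, -1.3]
opening: 0.849
```

```bash
python3 w.py w11.png; python3 - <<'E'
from h import *
a=cap('scene')['image'][100:330,200:460];b=cv2.imread('pics/w11.png')[:250]
cv2.imwrite('pics/f.png',np.vstack([cv2.resize(b,(640,250)),cv2.resize(a,(380,336)) if 0 else np.pad(cv2.resize(a,(380,336)),((0,0),(0,260),(0,0)))]))
E
```

```text
31.15 [ 0.4797 -0.3124  0.2088] [-44.2  28.7  91.8  -0.   59.5  45.9] heye [[-0.001, 0.954, 0.299, -0.083], [-0.0, -0.299, 0.954, -0.139], [1.0, 0.0, 0.0, 0.001], [0.0, 0.0, 0.0, 1.0]]
grip_a 0.87 [318.  99.] [ 0.5532 -0.3126  0.    ]
gauge_plate 0.7 [62. 60.] [ 0.5944 -0.0646  0.01  ]
```

View pics/f.png

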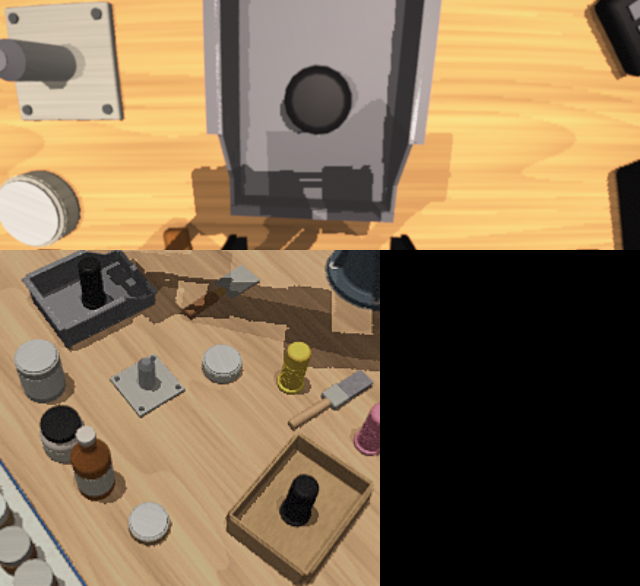

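The final picture shows the fitting grip upright in the middle of the bin at (318,100), the tight one upright in the carton at (300,500), and the other goods where they were.

```bash
python3 -c "
from rig import bot
print(bot.hand_in())"
```

```text
the job is handed in; nothing more can be done
None
```

Both grips have been tried on the gauge and put away, and the job is handed in at about 31 s of the 72 s allowed. The hand-in reports no verdict, so I'm going on my own checks.

- **First grip (right-hand one):** it stopped about 8 mm below the nose tip, where 7 mm was expected. The upward force rose about 9 N, with almost no side force. I took it as the tight grip and stood it in the carton.
- **Second grip (left-hand one):** it slid past that point freely and went down to the steel plate, with 3–4 N of side force near the bottom and at most about 10 N upward. I stood it in the grey bin.

**Last checks:** the pictures show both grips upright near the middle of their boxes, with the gripper clear of them. The fitting grip measured (0.553, -0.313) in a bin centred at about (0.557, -0.31). The tight one measured (0.538, 0.320) in a carton centred at about (0.539, 0.318). The other goods look unmoved, judged by eye rather than measured. The overhead fit for the left grip was poor because of its dark, low-contrast outline, so I used the wrist camera instead. No other check failed or disagreed.

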